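# Ready the ink cup and uncap the ink bottle of unknown hand

### The job

Get the drawing desk ready for filling the ink cup: stand the small empty cup half-way between the ink bottle and the lidded jar, in line with them, and let go of it. Then open the ink bottle: its cap comes loose by a part turn in one direction only and nobody remembers which, so try one way and, if it stops short, the other; lift the cap straight off and finish while still holding it upright right above the bottle, at least 6 cm clear of the neck. Leave the jar, the ink box and the brush where they are.

Things in the scene. Friction and masses are not known exactly. Their poses are not given: they have to be found in the camera images.
- bottle: Amber ink bottle, fixed upright in a dark steel holder (84 x 84 x 12 mm foot, collar of 36 mm radius to 24 mm height). 64 mm in diameter up to 54 mm height, sloping in to 34 mm at 70 mm, then the neck. Origin: on its axis at table height, z up; its y axis lies along the line to the jar (on its +y or -y side). It stands left or right of the jar.
- bottle_neck (a point): Centre of the bottle's mouth, on its axis: top of the 32 mm wide neck, 99 mm above the table (inside the cap while that is on).
- cap_center (a point): Centre (half-way up) of the loose black ribbed cap on the bottle: 50 mm in diameter (52 over the ribs), 28 mm high, about 50 g, z up its axis. Seated, its underside, centre and top are 85, 99 and 113 mm above the table; free space for fingers beside it down to 70 mm height. Until unlocked it can rise only about 1.5 mm.
- cap: The same cap, origin at the centre of its underside. Turned the wrong way it meets a hard stop after 5 to 25 degrees; the other way it turns almost without resistance and is unlocked at 75 to 105 degrees (90 is best) from its start, then lifts straight off, free after 15 mm. Which way differs from start to start and cannot be seen. 0.2 N m is enough to feel the stop.
- cup_center (a point): Centre (half-way up) of the small empty white ceramic ink cup: round, open on top, 50 mm high, 46 mm in diameter at the foot and 51 mm at the rim, wall 3.5 mm, about 90 g, standing on the table at the robot's left or right. z up along its axis, centre 25 mm above its foot.
- cup: The same cup; origin at the centre of its underside.
- jar: Lidded round jar, 62 mm in diameter, 68 mm high, standing loose on the table 280 mm from the bottle; origin at the centre of its underside. Reference only: leave it there.
- ink_box_center (a point): Centre of a small black box with a paper band, 52 x 52 x 56 mm, on the table on the side opposite the cup's. Leave it there.
- brush: A paint brush about 170 mm long and 9 mm thick, with a small rubber grip collar, lying on the table beyond the bottle and jar, roughly across the robot's view. Leave it there.
There are look-alikes about, which are no part of the job. What is shaped like the cap but brown or purple is not meant.

How it is judged:
On the way, in this order (a step that is already met when the one before it is completed fails the run):
1. the cup stands half-way between bottle and jar, in line with them, let go (x of cup_center in the frame of bottle between -0.022 and 0.022 m and horizontal distance between cup_center and bottle below 0.16 m and horizontal distance between cup_center and jar below 0.16 m and height (world z) of cup_center below 0.03 m and angle between cup_center's own z axis and vertical below 0.1 rad and contact force between cup and the fingers below 0.05 N and linear speed of cup below 0.02 m/s), for 0.2 s.
2. the cap is off the neck and in the gripper (z of cap in the frame of bottle_neck above 0.01 m and contact force between cap and the fingers above 0.3 N), for 0.2 s.
At the end, for the whole second after the job is handed in: Cup upright on the table, not held, within 22 mm of the line bottle-jar and under 160 mm from both axes. Cap held still in the fingers, its underside over 55 mm above the neck's top, within 45 mm of the bottle's axis, tilted under 0.3 rad, not touching the bottle (x of cup_center in the frame of bottle between -0.022 and 0.022 m and horizontal distance between cup_center and bottle below 0.16 m and horizontal distance between cup_center and jar below 0.16 m and height (world z) of cup_center below 0.03 m and angle between cup_center's own z axis and vertical below 0.1 rad and contact force between cup and the fingers below 0.05 N and z of cap in the frame of bottle_neck above 0.055 m and horizontal distance between cap_center and bottle_neck below 0.045 m and angle between cap_center's own z axis and vertical below 0.3 rad and contact force between cap and the fingers above 0.3 N and contact force between cap and bottle below 0.05 N and linear speed of cap below 0.03 m/s); the arm keeps its last pose, push and grip.
It fails at once if the jar is moved more than 15 mm (distance of jar from where it was at the start of the episode above 0.015 m).
It fails at once if the ink box is moved more than 20 mm (distance of ink_box_center from where it was at the start of the episode above 0.02 m).
It fails at once if the brush is moved more than 20 mm (distance of brush from where it was at the start of the episode above 0.02 m).
It also fails if it takes over 64 s, if anything falls off the work surface, if the arm or the gripper's body presses on something with over 40 N, if the wrist force passes 120 N, or if a joint passes its speed limit or range.

### The arm

A 6-joint arm with a two-finger parallel gripper is mounted at the origin on the work surface. World frame = base frame: x ahead of the robot, y to its left, z up, the work surface at z = 0. Lengths are in m, angles in rad, forces in N, time in s.
With the tool pointing down it reaches from about 0.35 to 0.975 m from the base axis. Payload 17.4 kg.
Tool frame: the origin (TCP) lies at the very end of the fingers, on their centre line; the grasp point (between the pads) lies 19 mm behind it; z points along the fingers, y is the line along which they close (so a half turn about z gives the same grasp; the last joint's range is limited). The gripper opens to 85 mm and grips with 20 to 120 N. Pads are 22 mm wide; open, the fingers measure 114 mm over their backs; the gripper's body (76 mm by 85 mm) begins 54 mm behind the grasp point. The pads swing forward as they close: fully open they stand 13 mm farther back than shut.
Start: joints at [1.126, 0.116, 1.442, -0, 1.584, -0.038], TCP at [0.267, 0.62, 0.231] pointing down, gripper open.
Joint ranges: [-2.83, 2.83], [-0.83, 2.19], [0.07, 2.5], [-1.14, 4.28], [0.01, 3], [-2.97, 2.97]. Speed limits (rad/s): [1.89, 1.89, 2.22, 3.14, 3.14, 3.14].

### API

Orientations are given as a unit quaternion [w, x, y, z].
In Python, from cell import status, vision, ticket, nets gives the robot as it stands. The module is installed in compiled form; this text tells all that it offers.
- The arm moves only by the tool drive_tool, never from a script. Its argument "steps" is a list of rows, each an object with "fingers": the finger opening in mm, from 0 to 85.4; "slide": the shift along the tool's x, y, z in units of 50 mm (1.0 is 50 mm), a list of three; "turn": the turn about the tool's z in units of 5 degrees (1.0 is 5 degrees). A call has exactly 10 rows; each row shifts and turns the commanded pose from where the row before left it, along the tool's axes as they then stand; what a row does not reach is not made up. A row lasts 1/10 s, in which the tool goes at most 50 mm and 8.59 degrees, less where a joint would pass 70% of its speed; a pose out of reach is approached as far as the arm can. A call is refused whole if a number of a shift passes 1 or a number of a turn 1, either way. A call with a gripper value outside its range is refused whole. The fingers move at their own pace and stop on an object; "grip_force" is the grip in N (left out, the last holds). Time passes only in rows, so rows that do not move let the fingers close, or fill a call up. It gives the time, the measured TCP pose, the force, the opening and the grip force at its end, in the units of the state.
- status.state(): the state, without advancing time (a new reading comes with each control period).
- vision.get_image(name): name is "side" or "top"; returns the picture (384x512x3 uint8, red, green, blue); there is no depth.
- vision.calibration(name): a dict with "fx", "fy", "cx", "cy" (pixels), "R" (3x3) and "t" (3): a world point X has camera coordinates R X + t. Camera axes: x right, y down, z forward; pixel columns grow to the right and rows downward; lengths in m; the calibration is good to about 2 mm. A picture is of the moment at which its call begins. calibration takes no time and is no camera call.
- ticket.sign_off(): hands the job in; it is judged then, once.
Trained networks look in the newest picture that a camera, given by its name, has taken for a name from the list of things; names that differ only in an ending like _2 or _b are one class to them, and where a whole thing is asked for, a point or a joint stands for the part that bears it (a point fixed in the world has none). Each returns a list of dicts, best first, with "p" (0 to 1); they miss things now and then, are a little off and sometimes report something else, mostly with a low value. They report only what shows in the picture. A call takes as long as a camera call. They do not tell look-alikes from the thing itself.
- nets.find_in(camera, name): "box" ([left, top, right, bottom] in pixels, round what is visible of it).
- nets.tip_of(camera, name): "point" ([column, row] in pixels: a listed point, or the origin of a listed thing).
The state is a dict: "time_s": time; "q": joint angles; "joint_vel": joint speeds; "effort": joint torques, N m; "eef_pos": TCP position; "orientation": TCP orientation; "wrist_force": force on the tool from outside, world axes, zero at the start; "wrist_torque": the same for the moment, N m; "gripper_width": finger opening in m; "grip_force": force on a finger pad.
Only numpy, scipy, OpenCV 4.12 (cv2) and the standard library are available. Lean on these libraries where they do the work, as an engineer would, in place of code of your own. Each camera call takes 0.05 s, during which the arm holds its last target. There are 200 camera calls.

## Working session

There is one attempt and no reset: what is moved stays moved. The work goes in short steps, Python scripts to look and compute and a tool call to move; the robot and the scene stay as the last step left them, time stands still between calls to the robot, and variables do not carry over. Pictures are saved under pics/ and viewed, at most 10 in all, crops included, and the job is handed in when it is done.

Besides the shell and the picture viewer there is one more tool, called by a JSON object that holds its "name" and its "arguments", one argument or row to a line. drive_tool: Moves the arm, as the interface text tells. Its arguments: {"type":"object","properties":{"steps":{"type":"array","items":{"type":"object","properties":{"fingers":{"type":"number"},"slide":{"type":"array","items":{"type":"number"}},"turn":{"type":"number"}}}},"grip_force":{"type":"number"}},"required":["steps"]}

```bash
mkdir -p pics; cat > h.py <<'E'
import numpy as np, cv2
from cell import status, vision, ticket, nets
def tri(ps):
    A=[]
    for cam,(u,v) in ps.items():
        c=vision.calibration(cam);P=np.array([[c['fx'],0,c['cx']],[0,c['fy'],c['cy']],[0,0,1]])@np.c_[c['R'],c['t']]
        A+=[u*P[2]-P[0],v*P[2]-P[1]]
    A=np.array(A);return np.linalg.lstsq(A[:,:3],-A[:,3],rcond=None)[0]
def onz(cam,p,z):
    c=vision.calibration(cam);R=np.array(c['R']);t=np.array(c['t']);C=-R.T@t
    d=R.T@np.array([(p[0]-c['cx'])/c['fx'],(p[1]-c['cy'])/c['fy'],1]);return C+d*(z-C[2])/d[2]
def proj(cam,X):
    c=vision.calibration(cam);p=np.array(c['R'])@X+c['t'];return [c['fx']*p[0]/p[2]+c['cx'],c['fy']*p[1]/p[2]+c['cy']]
def save(cam,name):
    im=vision.get_image(cam);cv2.imwrite('pics/'+name,im[:,:,::-1]);return im
E
python3 - <<'E'
from h import *
for cam in('side','top'):
    save(cam,cam+'0.png')
    for n in('bottle_neck','cap_center','cup_center','jar','ink_box_center','brush'):
        print(cam,n,[(np.round(d['point']).tolist(),round(d['p'],2)) for d in nets.tip_of(cam,n)[:4]])
print(status.state())
E
```

```text
side bottle_neck [([290.0, 154.0], 0.69)]
side cap_center [([284.0, 153.0], 0.76), ([325.0, 183.0], 0.57), ([280.0, 147.0], 0.43)]
side cup_center [([262.0, 341.0], 0.72)]
side jar [([258.0, 262.0], 0.79)]
side ink_box_center [([317.0, 124.0], 0.91)]
side brush [([189.0, 200.0], 0.47)]
top bottle_neck [([312.0, 205.0], 0.87)]
top cap_center [([309.0, 209.0], 0.75), ([314.0, 205.0], 0.63), ([305.0, 250.0], 0.61), ([347.0, 200.0], 0.58)]
top cup_center [([150.0, 224.0], 0.7)]
top jar [([216.0, 205.0], 0.95)]
top ink_box_center [([391.0, 229.0], 0.69), ([148.0, 224.0], 0.4)]
top brush [([260.0, 143.0], 0.61)]
{'time_s': 0.7, 'q': array([ 1.12616807e+00,  1.15989502e-01,  1.44160324e+00, -3.17911146e-05,
        1.58399365e+00, -3.77907838e-02]), 'joint_vel': array([-0.0011985 ,  0.00103924, -0.00086152, -0.00027541, -0.00071036,
       -0.00237394]), 'effort': array([-1.92943859e-03, -7.31586671e+01, -6.32542062e+01, -8.16148327e-05,
        7.98223373e-04,  9.50090021e-05]), 'eef_pos': array([0.26711522, 0.61990405, 0.2313082 ]), 'orientation': array([ 1.61807805e-05,  2.02018957e-01,  9.79381611e-01, -7.61183371e-07]), 'wrist_force': array([ 0.58459712, -0.01180548, -0.80509404]), 'wrist_torque': array([-0.04447884,  0.01067693, -0.03573062]), 'grip_force': 0.0, 'gripper_width': 0.08518829854873167}
```

View pics/side0.png

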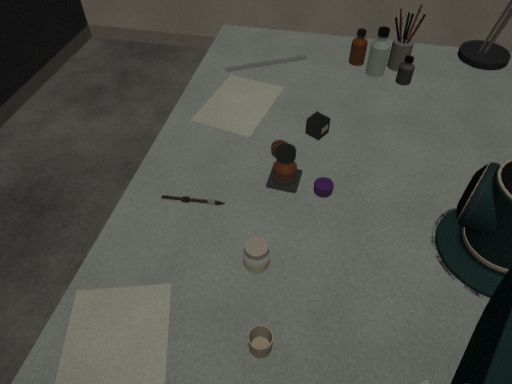

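View pics/top0.png

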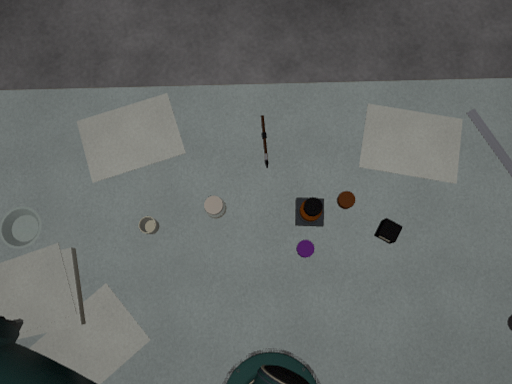

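```bash
python3 - <<'E'
from h import *
print('cap',tri({'side':(284,153),'top':(312,205)}))
print('cup',tri({'side':(262,341),'top':(150,224)}))
print('jar',tri({'side':(258,262),'top':(216,205)}),onz('top',(216,205),0),onz('side',(258,262),0))
print('box',tri({'side':(317,124),'top':(391,229)}))
print('brush',onz('top',(260,143),0.005))
for c in('side','top'):
    k=vision.calibration(c);R=np.array(k['R']);print(c,-R.T@k['t'],R[2],k['fx'])
E
```

```text
cap [ 0.53428075 -0.12551288  0.10017299]
cup [0.49771731 0.34336464 0.02390246]
jar [0.55033596 0.15199404 0.0027282 ] [0.55851701 0.15215674 0.        ] [5.42696095e-01 1.51331357e-01 1.11022302e-16]
box [ 0.46938184 -0.36007091  0.02549163]
brush [0.7488825  0.01575007 0.005     ]
side [0.42796167 0.67885803 0.83338656] [ 0.15105302 -0.66704585 -0.72954288] 417.10850037942834
top [0.34305493 0.00582262 1.26761547] [ 0.19791703  0.00590278 -0.980201  ] 426.589927759602
```

The side view shows the bottle with its black cap at (285,153), the brown (279,148) and purple (323,186) decoys, the jar at (257,255), the cup at (260,341), the box at (317,125) and the brush at (163–223,200). In the top view the cap is at (312,206), the jar at (214,206), the cup at (149,226), the box at (389,231) and the brush at (264,140). Next I'll overlay the models to refine these positions.

```bash
cat > ov.py <<'E'
from h import *
def ov(name,est,tag):
    rows=[]
    for cam in('side','top'):
        im=cv2.imread('pics/'+cam+tag+'.png');row=[]
        for o,(x,y,circs) in est.items():
            u,v=map(int,proj(cam,np.array([x,y,.04])));u0,v0=u-24,v-28
            cr=cv2.resize(im[v0:v0+56,u0:u0+48],None,fx=5,fy=5,interpolation=cv2.INTER_CUBIC)
            cr=np.clip(cr.astype(float)*1.6,0,255).astype(np.uint8)
            for z,r in circs:
                p=np.array([proj(cam,np.array([x+r*np.cos(a),y+r*np.sin(a),z])) for a in np.linspace(0,6.3,60)])
                cv2.polylines(cr,[np.round((p-[u0,v0]+.5)*5).astype(int)],False,(0,255,0),1)
            row.append(cr)
        rows.append(np.hstack(row))
    cv2.imwrite(name,np.vstack(rows))
E
python3 - <<'E'
from ov import *
ov('pics/o1.png',{'cap':(.5343,-.1255,[(.113,.026),(.085,.026)]),'jar':(.548,.152,[(0,.031),(.068,.031)]),'cup':(.4977,.3434,[(0,.023),(.05,.0255)])},'0')
E
```

```text
(no output)
```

View pics/o1.png

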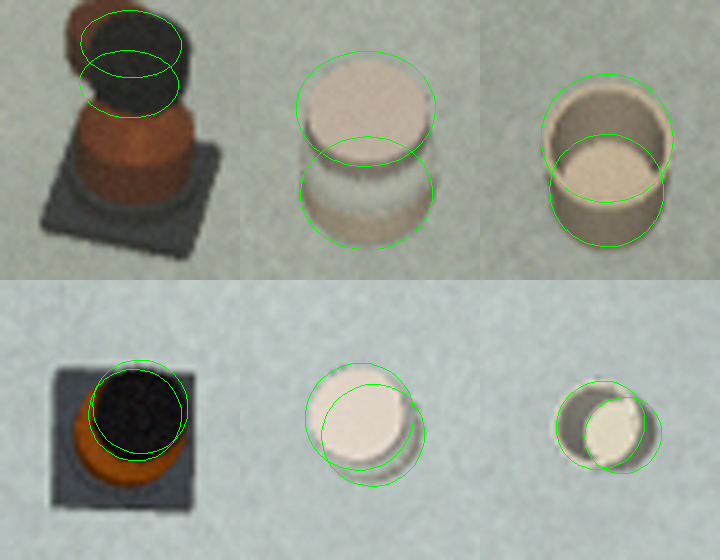

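The cup and jar overlays fit in both views. The cap needs to shift a few mm, so I'll fit the cap and the holder foot from segmentation.

```bash
python3 - <<'E'
from h import *
from scipy.optimize import least_squares
# top-view dark cap blob and foot
P={}
for cam,(u,v) in(('top',(312,206)),('side',(286,153))):
    im=cv2.imread('pics/'+cam+'0.png').astype(int);m=np.zeros(im.shape[:2],np.uint8)
    m[(im.max(2)<(34 if cam=='top' else 42))]=1
    w=np.zeros_like(m);w[v-14:v+14,u-14:u+14]=m[v-14:v+14,u-14:u+14]
    n,l,s,c=cv2.connectedComponentsWithStats(w,connectivity=4);i=1+np.argmax(s[1:,4]);print(cam,s[i],c[i]);P[cam]=c[i]
# model silhouettes centroid: hull of two circles
def cen(cam,x,y):
    p=np.array([proj(cam,np.array([x+.0255*np.cos(a),y+.0255*np.sin(a),z])) for z in(.085,.113) for a in np.linspace(0,6.28,60)],np.float32)
    h=cv2.convexHull(p);M=cv2.moments(h);return np.array([M['m10'],M['m01']])/M['m00'],cv2.contourArea(h)
f=lambda q:np.r_[cen('top',*q)[0]-P['top'],cen('side',*q)[0]-P['side']]
r=least_squares(f,[.532,-.125],diff_step=1e-3);print(r.x,r.fun,cen('top',*r.x)[1],cen('side',*r.x)[1])
u,v=map(int,proj('top',np.array([.5343,-.1255,.04])));u0,v0=u-24,v-28
for c in((54,368),(194,372),(192,512),(52,508),(123,440)): print(np.round(onz('top',(c[0]/5+u0-.5,(c[1]-280)/5+v0-.5),.012),4))
print(proj('top',np.array([.5343,-.1255,.113])), onz('top',(267,167),.005),onz('top',(262,115),.005))
E
```

```text
top [304 198  19  18 275] [312.74909091 206.38909091]
side [272 143  24  21 355] [284.75211268 153.21408451]Traceback (most recent call last):
  File "<stdin>", line 15, in <module>
    return func(*args, **kwargs)
    result = trf(vector_fun.fun, vector_fun.jac, x0, f0, J0, lb, ub, ftol, xtol,
                 gtol, max_nfev, x_scale, loss_function, tr_solver,
                 tr_options.copy(), verbose, callback=callback_wrapped)
    return trf_no_bounds(
        fun, jac, x0, f0, J0, ftol, xtol, gtol, max_nfev, x_scale,
        loss_function, tr_solver, tr_options, verbose, callback=callback)
    f_new = fun(x_new)
    self._update_fun()
    ~~~~~~~~~~~~~~~~^^
    self.f = self.fun_wrapped(xp_copy(self.x))
             ~~~~~~~~~~~~~~~~^^^^^^^^^^^^^^^^^
    return np.atleast_1d(self.fun(x))
                         ~~~~~~~~^^^
    return self.f(x, *self.args, **self.kwargs)
           ~~~~~~^^^^^^^^^^^^^^^^^^^^^^^^^^^^^^
  File "<stdin>", line 14, in <lambda>
  File "<stdin>", line 12, in cen
  File "h.py", line 13, in proj
    c=vision.calibration(cam);p=np.array(c['R'])@X+c['t'];return [c['fx']*p[0]/p[2]+c['cx'],c['fy']*p[1]/p[2]+c['cy']]
ValueError: time passes only in moves, steps and waits
```

{"name": "drive_tool", "arguments": {
  "steps": [
    {"turn":1,"slide":[0,0,0.2],"fingers":85},
    {"turn":1,"slide":[0,0,0.2],"fingers":85},
    {"turn":1,"slide":[0,0,0.2],"fingers":85},
    {"turn":1,"slide":[0,0,0.2],"fingers":85},
    {"turn":1,"slide":[0,0,0.2],"fingers":85},
    {"turn":1,"slide":[0,0,0.2],"fingers":85},
    {"turn":1,"slide":[0,0,0.2],"fingers":85},
    {"turn":1,"slide":[0,0,0.2],"fingers":85},
    {"turn":1,"slide":[0,0,0.2],"fingers":85},
    {"turn":1,"slide":[0,0,0.2],"fingers":85}
  ]
}}

```text
time_s: 1.7
eef_pos: [0.2671, 0.6199, 0.1309]
orientation: [0.0, 0.598, 0.801, 0.0]
wrist_force: [1.0, -0.5, 0.8]
gripper_width: 0.0851
grip_force: 0.0
```

```bash
sed -i 's/^def tri/import functools\n_cal=functools.cache(vision.calibration)\ndef tri/; s/c=vision.calibration(cam)/c=_cal(cam)/' h.py; python3 - <<'E'
from h import *
from scipy.optimize import least_squares
P={}
for cam,(u,v) in(('top',(312,206)),('side',(286,153))):
    im=cv2.imread('pics/'+cam+'0.png').astype(int);m=np.zeros(im.shape[:2],np.uint8)
    m[(im.max(2)<45)&(im[:,:,2]-im[:,:,0]<12)]=1
    w=np.zeros_like(m);w[v-14:v+14,u-14:u+14]=m[v-14:v+14,u-14:u+14]
    n,l,s,c=cv2.connectedComponentsWithStats(w,connectivity=4);i=1+np.argmax(s[1:,4]);print(cam,s[i],c[i]);P[cam]=c[i]
def cen(cam,x,y):
    p=np.array([proj(cam,np.array([x+.0255*np.cos(a),y+.0255*np.sin(a),z])) for z in(.085,.113) for a in np.linspace(0,6.28,60)],np.float32)
    h=cv2.convexHull(p);M=cv2.moments(h);return np.array([M['m10'],M['m01']])/M['m00'],cv2.contourArea(h)
f=lambda q:np.r_[cen('top',*q)[0]-P['top'],cen('side',*q)[0]-P['side']]
r=least_squares(f,[.532,-.125],diff_step=1e-3);print(r.x,r.fun,cen('top',*r.x)[1],cen('side',*r.x)[1])
u,v=map(int,proj('top',np.array([.5343,-.1255,.04])));u0,v0=u-24,v-28
for c in((54,368),(194,372),(192,512),(52,508),(123,440)): print(np.round(onz('top',(c[0]/5+u0-.5,(c[1]-280)/5+v0-.5),.012),4))
print(onz('top',(267,167),.005),onz('top',(262,115),.005))
E
```

```text
top [304 198  20  18 279] [313.25806452 206.13978495]
side [276 144  20  20 332] [285.34638554 153.23192771]
[ 0.53087178 -0.1280507 ] [-0.24904964  0.55450631 -0.44326185 -0.48598341] 299.2589841252193 357.581229332136
[ 0.5753 -0.0866  0.012 ]
[ 0.571  -0.1702  0.012 ]
[ 0.4871 -0.1649  0.012 ]
[ 0.4913 -0.0825  0.012 ]
[ 0.5309 -0.1261  0.012 ]
[ 0.67190564 -0.00415324  0.005     ] [0.84025108 0.00773037 0.005     ]
```

{"name": "drive_tool", "arguments": {
  "steps": [
    {"turn":1,"fingers":85},
    {"turn":1,"fingers":85},
    {"turn":1,"fingers":85},
    {"turn":0.3,"fingers":85},
    {"slide":[-0.7,0.58,0],"fingers":85},
    {"slide":[-0.7,0.58,0],"fingers":85},
    {"slide":[-0.7,0.58,0],"fingers":85},
    {"slide":[-0.7,0.58,0],"fingers":85},
    {"slide":[-0.7,0.58,0],"fingers":85},
    {"slide":[-0.7,0.58,0],"fingers":85}
  ]
}}

```text
invalid input
```

{"name": "drive_tool", "arguments": {
  "steps": [
    {"turn":1,"slide":[0,0,0],"fingers":85},
    {"turn":1,"slide":[0,0,0],"fingers":85},
    {"turn":1,"slide":[0,0,0],"fingers":85},
    {"turn":0.3,"slide":[0,0,0],"fingers":85},
    {"turn":0,"slide":[-0.7,0.58,0],"fingers":85},
    {"turn":0,"slide":[-0.7,0.58,0],"fingers":85},
    {"turn":0,"slide":[-0.7,0.58,0],"fingers":85},
    {"turn":0,"slide":[-0.7,0.58,0],"fingers":85},
    {"turn":0,"slide":[-0.7,0.58,0],"fingers":85},
    {"turn":0,"slide":[-0.7,0.58,0],"fingers":85}
  ]
}}

```text
time_s: 2.7
eef_pos: [0.4427, 0.409, 0.1316]
orientation: [0.0, 0.705, 0.709, 0.0]
wrist_force: [-0.4, -0.6, -0.1]
gripper_width: 0.085
grip_force: 0.0
```

{"name": "drive_tool", "arguments": {
  "steps": [
    {"turn":0,"slide":[-0.44,0.37,0],"fingers":85},
    {"turn":0,"slide":[-0.44,0.37,0],"fingers":85},
    {"turn":0,"slide":[-0.44,0.37,0],"fingers":85},
    {"turn":0,"slide":[0,0,0],"fingers":85},
    {"turn":0,"slide":[0,0,0.4],"fingers":85},
    {"turn":0,"slide":[0,0,0.4],"fingers":85},
    {"turn":0,"slide":[0,0,0.4],"fingers":85},
    {"turn":0,"slide":[0,0,0.4],"fingers":85},
    {"turn":0,"slide":[0,0,0.4],"fingers":85},
    {"turn":0,"slide":[0,0,0.3],"fingers":85}
  ]
}}

```text
time_s: 3.7
eef_pos: [0.4969, 0.3449, 0.0151]
orientation: [-0.0, 0.705, 0.709, -0.0]
wrist_force: [0.6, -0.5, 0.7]
gripper_width: 0.085
grip_force: 0.0
```

{"name": "drive_tool", "arguments": {
  "grip_force": 25,
  "steps": [
    {"turn":0,"slide":[0,0,0],"fingers":40},
    {"turn":0,"slide":[0,0,0],"fingers":40},
    {"turn":0,"slide":[0,0,0],"fingers":40},
    {"turn":0,"slide":[0,0,0],"fingers":40},
    {"turn":0,"slide":[0,0,0],"fingers":40},
    {"turn":0,"slide":[0,0,0],"fingers":40},
    {"turn":0,"slide":[0,0,0],"fingers":40},
    {"turn":0,"slide":[0,0,0],"fingers":40},
    {"turn":0,"slide":[0,0,0],"fingers":40},
    {"turn":0,"slide":[0,0,0],"fingers":40}
  ]
}}

```text
time_s: 4.7
eef_pos: [0.498, 0.3452, 0.0176]
orientation: [0.0, 0.706, 0.708, 0.001]
wrist_force: [-2.1, 1.2, 6.4]
gripper_width: 0.0501
grip_force: 26.4
```

```bash
python3 - <<'E'
from h import *
s=status.state();print({k:s[k] for k in('eef_pos','wrist_force','gripper_width','grip_force','q')})
im=[save(c,c+'1.png') for c in('side','top')]
a=[]
for cam,i in zip(('side','top'),im):
    u,v=map(int,proj(cam,np.array([.498,.343,.03])));u0,v0=max(u-40,0),max(v-40,0);a.append(cv2.resize(i[v0:min(v0+80,384),u0:u0+80,::-1],(400,400)))
cv2.imwrite('pics/g1.png',np.hstack(a))
E
```

```text
{'eef_pos': array([0.49801249, 0.34515222, 0.01759012]), 'wrist_force': array([-2.10719443,  1.19299952,  6.40502511]), 'gripper_width': 0.05008331023701297, 'grip_force': 26.434150278219022, 'q': array([5.63854706e-01, 1.07081506e-01, 1.81049626e+00, 2.24900580e-04,
       1.22212821e+00, 5.60341208e-01])}
```

View pics/g1.png

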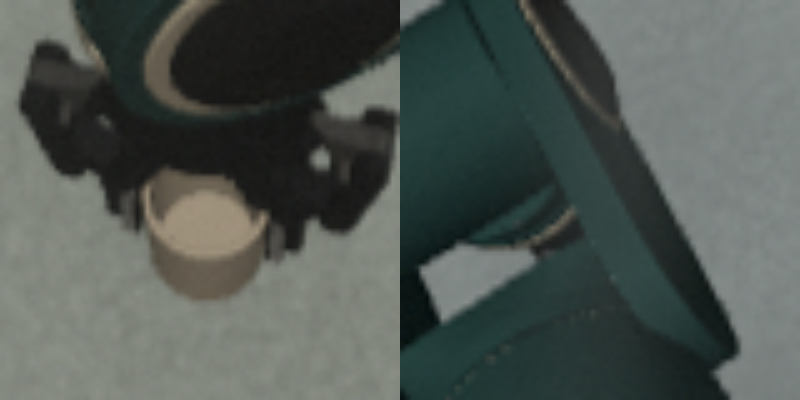

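The side crop shows the cup held between the pads with its rim at about (205,200). The arm blocks the top view.

{"name": "drive_tool", "arguments": {
  "steps": [
    {"turn":0,"slide":[0,0,-0.4],"fingers":40},
    {"turn":0,"slide":[0,0,-0.6],"fingers":40},
    {"turn":0,"slide":[0,0,-0.6],"fingers":40},
    {"turn":0,"slide":[0,0,-0.5],"fingers":40},
    {"turn":0,"slide":[-0.4,0,0],"fingers":40},
    {"turn":0,"slide":[-0.6,0.1,0],"fingers":40},
    {"turn":0,"slide":[-0.8,0.1,0],"fingers":40},
    {"turn":0,"slide":[-0.8,0.1,0],"fingers":40},
    {"turn":0,"slide":[-0.8,0.1,0],"fingers":40},
    {"turn":0,"slide":[-0.8,0.1,0],"fingers":40}
  ]
}}

```text
time_s: 5.8
eef_pos: [0.5228, 0.1327, 0.1209]
orientation: [0.0, 0.706, 0.708, -0.0]
wrist_force: [1.4, 0.4, -0.2]
gripper_width: 0.0501
grip_force: 26.4
```

{"name": "drive_tool", "arguments": {
  "steps": [
    {"turn":0,"slide":[-0.8,0.1,0],"fingers":40},
    {"turn":0,"slide":[-0.8,0.1,0],"fingers":40},
    {"turn":0,"slide":[-0.5,0.1,0],"fingers":40},
    {"turn":0,"slide":[-0.3,0,0],"fingers":40},
    {"turn":0,"slide":[0,0,0],"fingers":40},
    {"turn":0,"slide":[0,0,0.4],"fingers":40},
    {"turn":0,"slide":[0,0,0.5],"fingers":40},
    {"turn":0,"slide":[0,0,0.4],"fingers":40},
    {"turn":0,"slide":[0,0,0],"fingers":40},
    {"turn":0,"slide":[0,0,0],"fingers":40}
  ]
}}

```text
time_s: 6.8
eef_pos: [0.5385, 0.0155, 0.0567]
orientation: [-0.0, 0.706, 0.709, -0.0]
wrist_force: [-0.3, -0.3, 0.1]
gripper_width: 0.0505
grip_force: 26.4
```

```bash
python3 - <<'E'
from h import *
im=[save(c,c+'2.png') for c in('side','top')]
for c in('side','top'):
    print(c,[(np.round(d['point'],1),round(d['p'],2)) for d in nets.tip_of(c,'cup')[:2]],proj(c,np.array([.5385,.0135,.01])))
a=[]
for cam,i in zip(('side','top'),im):
    u,v=map(int,proj(cam,np.array([.54,.013,.03])));u0,v0=max(u-50,0),max(v-50,0);a.append(cv2.resize(i[v0:v0+100,u0:u0+100,::-1],(400,400)))
cv2.imwrite('pics/g2.png',np.hstack(a))
E
```

```text
side [(array([270.9, 209.5]), 0.67), (array([282. , 156.1]), 0.52)] [np.float64(271.0101887092433), np.float64(214.96445238251806)]
top [] [np.float64(262.0860305870594), np.float64(210.07624836081268)]
```

View pics/g2.png

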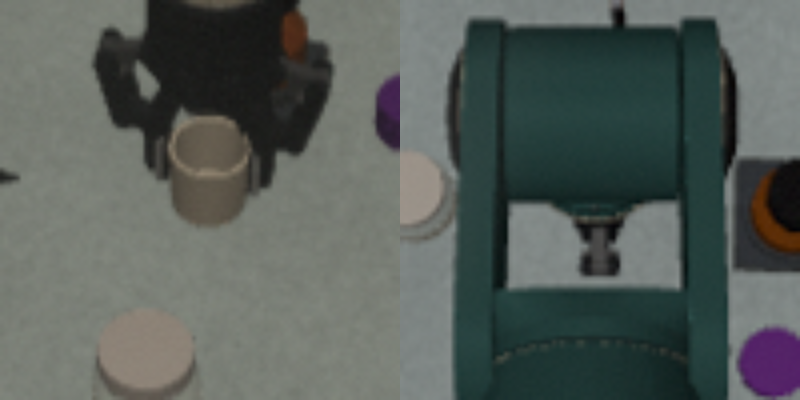

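The side crop shows the cup upright in the fingers, its foot at about (208,222), right above the target and still about 39 mm up. I'll lower it now.

{"name": "drive_tool", "arguments": {
  "steps": [
    {"turn":0,"slide":[0,0,0.2],"fingers":40},
    {"turn":0,"slide":[0,0,0.2],"fingers":40},
    {"turn":0,"slide":[0,0,0.15],"fingers":40},
    {"turn":0,"slide":[0,0,0.1],"fingers":40},
    {"turn":0,"slide":[0,0,0.05],"fingers":40},
    {"turn":0,"slide":[0,0,0.03],"fingers":40},
    {"turn":0,"slide":[0,0,0.02],"fingers":40},
    {"turn":0,"slide":[0,0,0],"fingers":40},
    {"turn":0,"slide":[0,0,0],"fingers":40},
    {"turn":0,"slide":[0,0,0],"fingers":40}
  ]
}}

```text
time_s: 8.0
eef_pos: [0.5387, 0.0148, 0.019]
orientation: [0.0, 0.706, 0.708, 0.0]
wrist_force: [0.2, -0.1, -0.9]
gripper_width: 0.0502
grip_force: 26.4
```

{"name": "drive_tool", "arguments": {
  "steps": [
    {"turn":0,"slide":[0,0,0.02],"fingers":40},
    {"turn":0,"slide":[0,0,0.02],"fingers":40},
    {"turn":0,"slide":[0,0,0],"fingers":40},
    {"turn":0,"slide":[0,0,0],"fingers":40},
    {"turn":0,"slide":[0,0,0],"fingers":40},
    {"turn":0,"slide":[0,0,0],"fingers":40},
    {"turn":0,"slide":[0,0,0],"fingers":40},
    {"turn":0,"slide":[0,0,0],"fingers":40},
    {"turn":0,"slide":[0,0,0],"fingers":40},
    {"turn":0,"slide":[0,0,0],"fingers":40}
  ]
}}

```text
time_s: 9.0
eef_pos: [0.5388, 0.0148, 0.0176]
orientation: [0.0, 0.706, 0.708, 0.0]
wrist_force: [-5.0, -0.3, 9.7]
gripper_width: 0.0499
grip_force: 27.0
```

Contact with the table (about 10 N), so I'll open and rise.

{"name": "drive_tool", "arguments": {
  "steps": [
    {"turn":0,"slide":[0,0,-0.02],"fingers":40},
    {"turn":0,"slide":[0,0,0],"fingers":60},
    {"turn":0,"slide":[0,0,0],"fingers":85},
    {"turn":0,"slide":[0,0,0],"fingers":85},
    {"turn":0,"slide":[0,0,0],"fingers":85},
    {"turn":0,"slide":[0,0,0],"fingers":85},
    {"turn":0,"slide":[0,0,0],"fingers":85},
    {"turn":0,"slide":[0,0,-0.2],"fingers":85},
    {"turn":0,"slide":[0,0,-0.5],"fingers":85},
    {"turn":0,"slide":[0,0,-0.5],"fingers":85}
  ]
}}

```text
time_s: 10.0
eef_pos: [0.5384, 0.0148, 0.0789]
orientation: [-0.0, 0.706, 0.708, -0.0]
wrist_force: [0.9, -0.0, -0.3]
gripper_width: 0.0852
grip_force: 0.0
```

{"name": "drive_tool", "arguments": {
  "steps": [
    {"turn":0,"slide":[0,0,-0.7],"fingers":85},
    {"turn":0,"slide":[0,0,-0.7],"fingers":85},
    {"turn":0,"slide":[0,0,-0.6],"fingers":85},
    {"turn":0,"slide":[-0.5,0,0],"fingers":85},
    {"turn":0,"slide":[-0.6,0,0],"fingers":85},
    {"turn":0,"slide":[-0.6,0,0],"fingers":85},
    {"turn":0,"slide":[-0.6,0,0],"fingers":85},
    {"turn":0,"slide":[-0.4,0,0],"fingers":85},
    {"turn":0,"slide":[-0.1,-0.1,0],"fingers":85},
    {"turn":0,"slide":[0,0,0],"fingers":85}
  ]
}}

```text
time_s: 11.0
eef_pos: [0.5336, -0.1255, 0.1783]
orientation: [0.0, 0.706, 0.708, 0.0]
wrist_force: [-0.3, 0.5, -0.1]
gripper_width: 0.0849
grip_force: 0.0
```

```bash
python3 - <<'E'
from ov import *
im=[save(c,c+'3.png') for c in('side','top')]
for c in('side','top'):
    print(c,[(np.round(d['point'],1),round(d['p'],2)) for d in nets.tip_of(c,'cup')[:2]],proj(c,np.array([.5385,.0135,0])))
ov('pics/o3.png',{'cup':(.5388,.0135,[(0,.023),(.05,.0255)]),'bot':(.531,-.127,[(.113,.026),(.085,.026)]),'jar':(.546,.152,[(0,.031),(.068,.031)])},'3')
s=status.state();print(s['eef_pos'],s['q'],s['wrist_torque'])
E
```

```text
side [(array([270.9, 220. ]), 0.62)] [np.float64(270.92663766902405), np.float64(217.44212225305282)]
top [(array([258.8, 212.4]), 0.5)] [np.float64(262.11678358552575), np.float64(210.58752499729587)]
[ 0.53415618 -0.12435664  0.17805826] [-2.75304741e-01 -1.42441972e-01  1.78372739e+00  1.08861836e-04
  1.50003415e+00 -2.79578973e-01] [-0.03011657 -0.00289625  0.03176681]
```

View pics/o3.png

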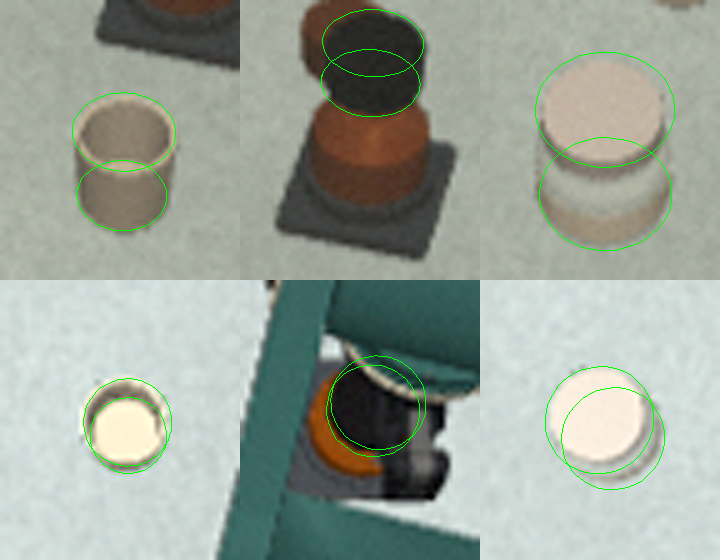

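The overlays fit: the cup stands at its target with its rim at (124,132) in the side crop, and the cap and jar match their models. I'll lower over the cap and grip it.

{"name": "drive_tool", "arguments": {
  "steps": [
    {"turn":0,"slide":[-0.04,-0.06,0],"fingers":85},
    {"turn":0,"slide":[0,0,0.4],"fingers":85},
    {"turn":0,"slide":[0,0,0.4],"fingers":85},
    {"turn":0,"slide":[0,0,0.4],"fingers":85},
    {"turn":0,"slide":[0,0,0.4],"fingers":85},
    {"turn":0,"slide":[0,0,0.3],"fingers":85},
    {"turn":0,"slide":[0,0,0.08],"fingers":85},
    {"turn":0,"slide":[0,0,0],"fingers":85},
    {"turn":0,"slide":[0,0,0],"fingers":85},
    {"turn":0,"slide":[0,0,0],"fingers":85}
  ]
}}

```text
time_s: 12.2
eef_pos: [0.5316, -0.1273, 0.0799]
orientation: [0.001, 0.706, 0.708, 0.0]
wrist_force: [0.4, -0.7, 0.9]
gripper_width: 0.0852
grip_force: 0.0
```

{"name": "drive_tool", "arguments": {
  "grip_force": 20,
  "steps": [
    {"turn":0,"slide":[0,0,0],"fingers":40},
    {"turn":0,"slide":[0,0,0],"fingers":40},
    {"turn":0,"slide":[0,0,0],"fingers":40},
    {"turn":0,"slide":[0,0,0],"fingers":40},
    {"turn":0,"slide":[0,0,0],"fingers":40},
    {"turn":0,"slide":[0,0,0],"fingers":40},
    {"turn":0,"slide":[0,0,0],"fingers":40},
    {"turn":0,"slide":[0,0,0],"fingers":40},
    {"turn":0,"slide":[0,0,0],"fingers":40},
    {"turn":0,"slide":[0,0,0],"fingers":40}
  ]
}}

```text
time_s: 13.2
eef_pos: [0.5312, -0.1272, 0.0791]
orientation: [0.0, 0.706, 0.708, 0.0]
wrist_force: [-1.3, 0.8, 5.9]
gripper_width: 0.0491
grip_force: 21.4
```

```bash
cat > st.py <<'E'
from h import *
s=status.state();o=s['orientation'];print(s['time_s'],s['eef_pos'],'F',s['wrist_force'],'T',s['wrist_torque'],'w',s['gripper_width'],s['grip_force'],'q6',s['q'][5],'tool_y deg',np.degrees(2*np.arctan2(o[2],o[1]))-90)
E
python3 st.py
```

```text
13.2 [ 0.53122511 -0.12722462  0.07912237] F [-1.34139673  0.80967987  5.9049696 ] T [0.04732533 0.28684816 0.0034264 ] w 0.04913116607881168 21.386734179686755 q6 -0.28514276219883333 tool_y deg 0.19401373449046844
```

{"name": "drive_tool", "arguments": {
  "steps": [
    {"turn":0.4,"slide":[0,0,0],"fingers":40},
    {"turn":0.4,"slide":[0,0,0],"fingers":40},
    {"turn":0.4,"slide":[0,0,0],"fingers":40},
    {"turn":0.4,"slide":[0,0,0],"fingers":40},
    {"turn":0.4,"slide":[0,0,0],"fingers":40},
    {"turn":0,"slide":[0,0,0],"fingers":40},
    {"turn":0,"slide":[0,0,0],"fingers":40},
    {"turn":0,"slide":[0,0,0],"fingers":40},
    {"turn":0,"slide":[0,0,0],"fingers":40},
    {"turn":0,"slide":[0,0,0],"fingers":40}
  ]
}}

```text
time_s: 14.2
eef_pos: [0.5313, -0.1274, 0.0791]
orientation: [0.0, 0.765, 0.644, 0.0]
wrist_force: [-2.6, -1.8, 4.9]
gripper_width: 0.0495
grip_force: 21.4
```

```bash
python3 st.py
```

```text
14.2 [ 0.53125388 -0.12742374  0.07911715] F [-2.60893075 -1.83182308  4.89304909] T [-0.19785682  0.20604362 -0.00115268] w 0.04953415702754384 21.399960808921605 q6 -0.11059507606482753 tool_y deg -9.811992741531142
```

{"name": "drive_tool", "arguments": {
  "steps": [
    {"turn":0.3,"slide":[0,0,0],"fingers":40},
    {"turn":0.3,"slide":[0,0,0],"fingers":40},
    {"turn":0.3,"slide":[0,0,0],"fingers":40},
    {"turn":0.3,"slide":[0,0,0],"fingers":40},
    {"turn":0.3,"slide":[0,0,0],"fingers":40},
    {"turn":0.3,"slide":[0,0,0],"fingers":40},
    {"turn":0,"slide":[0,0,0],"fingers":40},
    {"turn":0,"slide":[0,0,0],"fingers":40},
    {"turn":0,"slide":[0,0,0],"fingers":40},
    {"turn":0,"slide":[0,0,0],"fingers":40}
  ]
}}

```text
time_s: 15.2
eef_pos: [0.5316, -0.127, 0.0791]
orientation: [0.0, 0.813, 0.582, 0.001]
wrist_force: [4.2, 2.7, 5.0]
gripper_width: 0.0495
grip_force: 19.9
```

```bash
python3 st.py
```

```text
15.2 [ 0.53155483 -0.12701651  0.07913794] F [4.1665056  2.74166854 4.97394605] T [ 0.41402472 -0.61057706  0.55681766] w 0.049477332903887096 19.899816070392262 q6 0.04733903384282106 tool_y deg -18.84787036494376
```

A torque of 0.56 N m shows the stop in this direction, so I'll turn the other way.

{"name": "drive_tool", "arguments": {
  "steps": [
    {"turn":-0.6,"slide":[0,0,0],"fingers":40},
    {"turn":-0.8,"slide":[0,0,0],"fingers":40},
    {"turn":-0.8,"slide":[0,0,0],"fingers":40},
    {"turn":-0.8,"slide":[0,0,0],"fingers":40},
    {"turn":-0.8,"slide":[0,0,0],"fingers":40},
    {"turn":-0.8,"slide":[0,0,0],"fingers":40},
    {"turn":-0.8,"slide":[0,0,0],"fingers":40},
    {"turn":-0.8,"slide":[0,0,0],"fingers":40},
    {"turn":-0.8,"slide":[0,0,0],"fingers":40},
    {"turn":0,"slide":[0,0,0],"fingers":40}
  ]
}}

```text
time_s: 16.2
eef_pos: [0.531, -0.1273, 0.079]
orientation: [-0.0, 0.6, 0.8, -0.0]
wrist_force: [-0.7, -0.9, 6.3]
gripper_width: 0.0494
grip_force: 20.4
```

```bash
python3 st.py
```

```text
16.2 [ 0.53097317 -0.12730517  0.07897979] F [-0.70784207 -0.92287025  6.33323238] T [-0.09650999  0.13938668  0.01271836] w 0.04941219147839282 20.383855960099027 q6 -0.5657399539484218 tool_y deg 16.26709073491719
```

{"name": "drive_tool", "arguments": {
  "steps": [
    {"turn":-1,"slide":[0,0,0],"fingers":40},
    {"turn":-1,"slide":[0,0,0],"fingers":40},
    {"turn":-1,"slide":[0,0,0],"fingers":40},
    {"turn":-1,"slide":[0,0,0],"fingers":40},
    {"turn":-1,"slide":[0,0,0],"fingers":40},
    {"turn":-1,"slide":[0,0,0],"fingers":40},
    {"turn":-1,"slide":[0,0,0],"fingers":40},
    {"turn":-1,"slide":[0,0,0],"fingers":40},
    {"turn":-1,"slide":[0,0,0],"fingers":40},
    {"turn":-1,"slide":[0,0,0],"fingers":40}
  ]
}}

```text
time_s: 17.2
eef_pos: [0.531, -0.1275, 0.079]
orientation: [-0.0, 0.205, 0.979, -0.0]
wrist_force: [-1.4, -1.5, 5.8]
gripper_width: 0.0494
grip_force: 20.4
```

{"name": "drive_tool", "arguments": {
  "steps": [
    {"turn":-1,"slide":[0,0,0],"fingers":40},
    {"turn":-1,"slide":[0,0,0],"fingers":40},
    {"turn":-1,"slide":[0,0,0],"fingers":40},
    {"turn":-1,"slide":[0,0,0],"fingers":40},
    {"turn":-1,"slide":[0,0,0],"fingers":40},
    {"turn":-0.4,"slide":[0,0,0],"fingers":40},
    {"turn":0,"slide":[0,0,0],"fingers":40},
    {"turn":0,"slide":[0,0,0],"fingers":40},
    {"turn":0,"slide":[0,0,0],"fingers":40},
    {"turn":0,"slide":[0,0,0],"fingers":40}
  ]
}}

```text
time_s: 18.2
eef_pos: [0.5311, -0.1275, 0.079]
orientation: [0.0, -0.027, 1.0, -0.0]
wrist_force: [-0.9, -1.2, 5.6]
gripper_width: 0.049
grip_force: 20.3
```

```bash
python3 st.py
```

```text
18.2 [ 0.53108061 -0.12746551  0.07898037] F [-0.90970827 -1.17144962  5.63456095] T [-0.23851504 -0.05072779  0.04392625] w 0.04896067376195412 20.341128293657675 q6 -1.9070023453534017 tool_y deg 93.1111449109857
```

{"name": "drive_tool", "arguments": {
  "grip_force": 30,
  "steps": [
    {"turn":0,"slide":[0,0,0],"fingers":40},
    {"turn":0,"slide":[0,0,0],"fingers":40},
    {"turn":0,"slide":[0,0,-0.03],"fingers":40},
    {"turn":0,"slide":[0,0,-0.03],"fingers":40},
    {"turn":0,"slide":[0,0,-0.03],"fingers":40},
    {"turn":0,"slide":[0,0,-0.03],"fingers":40},
    {"turn":0,"slide":[0,0,0],"fingers":40},
    {"turn":0,"slide":[0,0,0],"fingers":40},
    {"turn":0,"slide":[0,0,0],"fingers":40},
    {"turn":0,"slide":[0,0,0],"fingers":40}
  ]
}}

```text
time_s: 19.2
eef_pos: [0.5311, -0.1272, 0.0847]
orientation: [-0.0, -0.028, 1.0, 0.0]
wrist_force: [0.4, -0.0, -1.0]
gripper_width: 0.049
grip_force: 31.1
```

```bash
python3 st.py
```

```text
19.2 [ 0.53106803 -0.12719779  0.08472831] F [ 0.43534042 -0.03419556 -0.97992926] T [0.03744076 0.00254604 0.00235033] w 0.04903306729256899 31.121547783259302 q6 -1.908270175031361 tool_y deg 93.19079947260119
```

The cap rises without resistance, so it is unlocked. I'll lift it straight off.

{"name": "drive_tool", "arguments": {
  "steps": [
    {"turn":0,"slide":[0,0,-0.1],"fingers":40},
    {"turn":0,"slide":[0,0,-0.2],"fingers":40},
    {"turn":0,"slide":[0,0,-0.3],"fingers":40},
    {"turn":0,"slide":[0,0,-0.4],"fingers":40},
    {"turn":0,"slide":[0,0,-0.4],"fingers":40},
    {"turn":0,"slide":[0,0,-0.2],"fingers":40},
    {"turn":0,"slide":[0,0,-0.1],"fingers":40},
    {"turn":0,"slide":[0,0,0],"fingers":40},
    {"turn":0,"slide":[0,0,0],"fingers":40},
    {"turn":0,"slide":[0,0,0],"fingers":40}
  ]
}}

```text
time_s: 20.2
eef_pos: [0.5308, -0.1271, 0.1689]
orientation: [-0.001, -0.028, 1.0, 0.0]
wrist_force: [-1.1, 0.1, -0.1]
gripper_width: 0.0495
grip_force: 31.1
```

```bash
python3 - <<'E'
from h import *
exec(open('st.py').read())
a=[]
for c in('side','top'):
    i=save(c,c+'4.png');print(c,[(n,np.round(d['point'],1),round(d['p'],2)) for n in('cap_center','cup') for d in nets.tip_of(c,n)[:2]],proj(c,np.array([.531,-.1272,.190])))
    a.append(cv2.resize(i[90:290,180:380,::-1],(400,400)))
cv2.imwrite('pics/g4.png',np.hstack(a))
E
```

```text
20.2 [ 0.53080664 -0.12711145  0.16890625] F [-1.12245707  0.14822077 -0.07664301] T [-0.015029    0.04865535  0.00694517] w 0.04954901312524946 31.1266498407349 q6 -1.90830753884601 tool_y deg 93.19372468214885
side [('cap_center', array([324.1, 181. ]), 0.69), ('cap_center', array([287.1, 127.1]), 0.65), ('cup', array([268.9, 219.4]), 0.65), ('cup', array([286.7, 155.1]), 0.34)] [np.float64(286.4724523999397), np.float64(125.33911840047301)]
top [('cap_center', array([348.6, 200.4]), 0.43), ('cap_center', array([321.1, 201. ]), 0.39), ('cup', array([260.1, 211.7]), 0.83), ('cup', array([259.9, 209.9]), 0.39)] [np.float64(316.41215828069045), np.float64(201.00949724717128)]
```

View pics/g4.png

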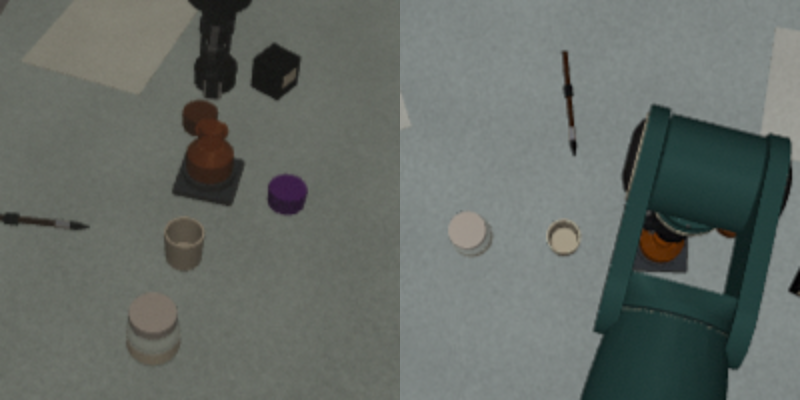

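The side crop shows the bare amber neck at (211,130) and the black cap in the fingers above it at (215,75). The cup stands at (185,243) between the bottle and the jar, and the box, brush and jar have not moved. I'm handing in.

```bash
python3 -c "
from h import *
print(ticket.sign_off())"
```

```text
the job is handed in; nothing more can be done
None
```

The job is handed in (no verdict came back): the cup stands half-way between bottle and jar, let go, and the opened cap is held upright about 75 mm above the bottle's neck, with jar, box and brush left where they were.

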